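# Lock the decorating wheel for painting

### The job

With a fingertip, push one of the two brass pins round until a slot in the rim of the decorating wheel faces the lock bolt, then push the bolt's upright handle towards the wheel until the bolt is fully home in the slot, so that the wheel is locked for painting; either slot will do. Fingertip pushes are enough: do not force or squeeze the wheel or the bolt, and pick nothing up. The small pot stays standing on the middle of the wheel, and the vase, the jar and the cup stay where they are.

Things in the scene. Friction and masses are not known exactly. Their poses are not given: they have to be found in the camera images.
- wheel_base: fixed dark grey iron stand of the decorating wheel (it carries the wheel and the bolt), bolted down. Origin on the table, straight under the wheel's upright axis; z up; its +y axis points from the wheel's axis towards the lock bolt. Its round foot is 170 mm across; a low arm runs out along +y and carries, at x = 0, the bolt's plate and two guides (guides 24 mm wide, top 87 mm above the table, from 138 to 178 mm from the wheel's axis)
- wheel (a joint): turn of the wheel about its upright axis, rad, growing counter-clockwise seen from above, without end stops. At 0 slot_a faces the bolt (point slot_a lies on the base's +y axis), at pi or -pi slot_b does. The bearing is stiff, 0.12 N m (1.5 N at a pin), so the wheel stays where it is left
- wheel_top (a point): centre of the wheel's flat top face (head 194 mm across, aluminium), on the wheel's axis, 96 mm above the table; turns with the wheel: its +y axis points to slot_a, its +x axis to pin_a. Under the head lies the steel index plate, 250 mm across, 8 mm thick, top face 82 mm above the table, which stands out 28 mm round the head; two slots are cut into its rim
- slot_a (a point): mouth of one slot: on the rim of the index plate (125 mm from the wheel's axis), mid-width, at the plate's top face. The slot is 18 mm wide with parallel sides, open through the plate, and runs 26 mm inwards
- slot_b (a point): mouth of the other slot, opposite, the same size
- pin_a (a point): top centre of one brass bat pin: upright, 11 mm in diameter, stands 18 mm above the wheel's top face (pin top 114 mm above the table), 86 mm from the wheel's axis, a quarter turn clockwise of slot_a seen from above; fixed to the wheel
- pin_b (a point): top centre of the other brass bat pin, opposite, the same size
- bolt (a joint): travel of the lock bolt towards the wheel's axis (along the base's -y), m: 0 drawn, 0.028 fully home against its stop. It slides with 2 N friction (pushing it needs under 5 N) and stays where it is left. The index plate stops it unless a slot faces it; the round nose finds its way into a slot up to about 4 mm off line and then centres the plate
- bolt_nose (a point): tip of the bolt's round nose: steel rod 12 mm in diameter lying along the base's y at 78 mm above the table; 131 mm from the wheel's axis when drawn (6 mm clear of the plate's rim), 103 mm when home
- bolt_handle (a point): top of the bolt's handle: the rod's outer end is bent straight up, 12 mm in diameter, from the rod (78 mm) to 126 mm above the table, its middle 213 mm from the wheel's axis when drawn, 185 mm when home. The space beyond it is free
- pot: small squat clay pot, 82 mm across, 50 mm high, loose, standing on the middle of the wheel; origin at the centre of its underside
- vase: clay gourd vase, 96 mm across, 142 mm high, loose on the table; origin at the centre of its underside
- jar: white paint jar with lid, 62 mm across, 75 mm high, loose on the table; origin at the centre of its underside
- cup: clear plastic cup, 76 mm across, 95 mm high, loose on the table, empty; origin at the centre of its underside
There are look-alikes about, which are no part of the job. What is shaped like the vase but black or orange is not meant.

How it is judged (in metres and radians):
On the way, in this order (a step that is already met when the one before it is completed fails the run):
1. a slot of the wheel is turned into line with the bolt, within 0.06 rad (either slot) (angle between the y axis of wheel_top and the y axis of wheel_base, either way round below 0.06 rad), for 0.1 s.
2. the bolt is pushed home into the slot (22 mm or more of its 28 mm) (angle between the y axis of wheel_top and the y axis of wheel_base, either way round below 0.06 rad and value of joint bolt above 0.022 m), for 0.2 s.
At the end, for the whole second after the job is handed in: A slot (either one) lines up with the bolt within 0.06 rad and the bolt is at least 22 mm of its 28 mm travel into it; wheel and bolt are at rest; the pot stands upright on the wheel within 25 mm of its middle; vase, jar and cup stand upright within 30 mm of where they were (all of step 2 and velocity of joint wheel between -0.05 and 0.05 rad/s and velocity of joint bolt between -0.005 and 0.005 m/s and horizontal distance between pot and wheel_top below 0.025 m and angle between each of pot, vase, jar, cup's own z axis and vertical below 0.1 rad and height (world z) of pot between 0.091 and 0.101 m and distance of each of vase, jar, cup from where it was at the start of the episode below 0.03 m); the robot touches nothing.
It fails at once if the wheel or the bolt is forced or squeezed: the fingers press on them with more than 50 N in all (pushes need under 5 N) (contact force between the fingers and wheel_base above 50 N).
It fails at once if the pot is lifted off the wheel, tipped, or pushed more than 25 mm from its middle (height (world z) of pot above 0.106 m or angle between pot's own z axis and vertical above 0.35 rad or horizontal distance between pot and wheel_top above 0.025 m).
It fails at once if the vase, the jar or the cup is lifted, knocked over or moved more than 30 mm (height (world z) of any of vase, jar, cup above 0.01 m or distance of any of vase, jar, cup from where it was at the start of the episode above 0.03 m or angle between any of vase, jar, cup's own z axis and vertical above 0.35 rad).
It also fails if it takes over 51 s, if anything falls off the work surface, if the arm or the gripper's body presses on something with over 40 N, if the wrist force passes 120 N, or if a joint passes its speed limit or range.

### The arm

A 7-joint arm with a two-finger parallel gripper is mounted at the origin on the work surface. World frame = base frame: x ahead of the robot, y to its left, z up, the work surface at z = 0. Lengths are in mm, angles in rad, forces in N, time in s.
With the tool pointing down it reaches from about 400 to 875 mm from the base axis. Payload 4.4 kg.
Tool frame: the origin (TCP) lies midway between the tips of the shut fingers; the grasp point (between the pads) lies 19 mm behind it; z points along the fingers, y is the line along which they close (so a half turn about z gives the same grasp; the last joint's range is limited). The gripper opens to 85 mm and grips with 20 to 120 N. Pads are 22 mm wide; open, the fingers measure 114 mm over their backs; the gripper's body (76 mm by 85 mm) begins 54 mm behind the grasp point. The pads swing forward as they close: fully open they stand 13 mm farther back than shut.
Start: joints at [1.255, 0.628, 0.038, 1.517, -0.027, 0.996, -0.02], TCP at [160.714, -629.832, 231.313] pointing down, gripper open.
Joint ranges: [-3.06, 3.06], [-0.37, 2.12], [-1.25, 1.32], [0.18, 2.47], [-1.1, 4.24], [0.23, 1.98], [-2.94, 2.94]. Speed limits (rad/s): [2.57, 2.57, 3.14, 3.14, 3.14, 3.14, 3.14].

### API

Orientations are given as [roll, pitch, yaw] about the fixed x, y, z axes, in that order (R = Rz(yaw) Ry(pitch) Rx(roll)).
In Python, from cell import ctrl gives the robot as it stands.
- The arm moves only by the shell command python3 -m handwheel 'ROWS'. ROWS is JSON, a list of rows, each a list of 3 entries, a list of its own where there are three numbers: the turn, a rotation vector about the tool's x, y, z in degrees, then the shift along the tool's x, y, z in m, then the closure, from 0 (fully open) to 1 (shut). A call has 1 to 5 rows; each row shifts and turns the commanded pose from where the row before left it, along the tool's axes as they then stand; what a row does not reach is not made up. A row lasts 1/12 s, in which the tool goes at most 41.7 mm and 7.16 degrees, less where a joint would pass 70% of its speed; a pose out of reach is approached as far as the arm can. A call is refused whole if a number of a shift passes 0.0417 or a number of a turn 7.16, either way. A call with a gripper value outside its range is refused whole. The fingers move at their own pace and stop on an object; the grip force is fixed at half the most. Time passes only in rows, so rows that do not move let the fingers close. It gives the time, the measured TCP pose, the force, the opening and the grip force at its end, in the units of the state.
- ctrl.read_state(): the state, without advancing time (a new reading comes with each control period).
- ctrl.get_image(name): name is "scene" or "top" or "wrist"; returns a dict with "pixels" (420x560x3 uint8, red, green, blue), "fx", "fy", "cx", "cy" (pixels), "pose" (4x4, takes a point from camera to world coordinates); the wrist camera has in their place "T_tool_cam" (4x4, takes a point from camera to tool coordinates, whose origin is the TCP and whose axes are the flange's). Camera axes: x right, y up, looking along -z (the intrinsics and any distortion apply to the point x, -y, -z); pixel columns grow to the right and rows downward; lengths in mm; the calibration is good to about 2 mm. The wrist camera is an equidistant fisheye: a pixel r from the principal point sees the ray r / f radians off the axis. A picture is of the moment at which its call begins: read the wrist's pose just before it. There is no depth.
- ctrl.finish_job(): hands the job in; it is judged then, once.
The state is a dict: "clock": time; "qpos": joint angles; "qd": joint speeds; "tau": joint torques, N m; "eef_pos": TCP position; "tool_rot": TCP orientation; "force": force on the tool from outside, world axes, zero at the start; "torque": the same for the moment, N m; "width": finger opening in mm; "gripper_force": force on a finger pad.
Only numpy, scipy, OpenCV 4.12 (cv2) and the standard library are available. Lean on these libraries where they do the work, as an engineer would, in place of code of your own. Each camera call takes 0.05 s, during which the arm holds its last target. There are 200 camera calls.

## Working session

There is one attempt and no reset: what is moved stays moved. The work goes in short steps, Python scripts to look and compute and a shell command to move; the robot and the scene stay as the last step left them, time stands still between calls to the robot, and variables do not carry over. Pictures are saved under pics/ and viewed, at most 10 in all, crops included, and the job is handed in when it is done.

```bash
mkdir -p pics; ls
python3 - <<'E'
from cell import ctrl
import cv2,numpy as np
s=ctrl.read_state();print(s)
for n in("scene","top"):
    d=ctrl.get_image(n);cv2.imwrite(f"pics/{n}0.png",d["pixels"][:,:,::-1]);np.savez(f"{n}0.npz",**d)
    print(n,{k:v for k,v in d.items() if k!="pixels"})
E
```

```text
pics
{'clock': 0.0, 'qpos': array([ 1.25519856,  0.62938045,  0.03847293,  1.51838995, -0.02701917,
        0.99632149, -0.01998124]), 'qd': array([ 0.00051372,  0.00012941, -0.00022654,  0.00161193,  0.00019929,
       -0.00127689,  0.00014731]), 'tau': array([ 4.65068820e-05, -5.63396502e+01,  1.22588620e+00, -1.93446887e+01,
        1.08568932e-02,  1.04483348e-02,  4.03849540e-06]), 'eef_pos': array([ 160.53966924, -629.19287831,  230.36041769]), 'tool_rot': array([-3.13961256e+00,  3.07217488e-05,  2.49780563e-01]), 'force': array([-0.55640207, -0.08874542,  0.17702905]), 'torque': array([-0.01456093, -0.00701727, -0.01077308]), 'gripper_force': 0.0, 'width': 85.18174853675025}
scene {'fx': 393.502431836258, 'fy': 393.502431836258, 'cx': 280.59436048415773, 'cy': 210.84881884588242, 'pose': array([[-5.95020839e-02, -5.52384154e-01,  8.31463318e-01,
         1.41740885e+03],
       [ 9.97950852e-01, -1.32844462e-02,  6.25909004e-02,
         7.48759769e+01],
       [-2.35286918e-02,  8.33483815e-01,  5.52042689e-01,
         6.47283834e+02],
       [ 0.00000000e+00,  0.00000000e+00,  0.00000000e+00,
         1.00000000e+00]])}
top {'fx': 384.7075469983837, 'fy': 384.7075469983837, 'cx': 280.95341755385937, 'cy': 208.94024577855458, 'pose': array([[ 1.96043898e-02,  9.92128385e-01, -1.23680782e-01,
         4.30943974e+02],
       [-9.99781135e-01,  2.03570231e-02,  4.82436552e-03,
         1.16244333e+01],
       [ 7.30416251e-03,  1.23559134e-01,  9.92310329e-01,
         1.20913430e+03],
       [ 0.00000000e+00,  0.00000000e+00,  0.00000000e+00,
         1.00000000e+00]])}
```

View pics/scene0.png

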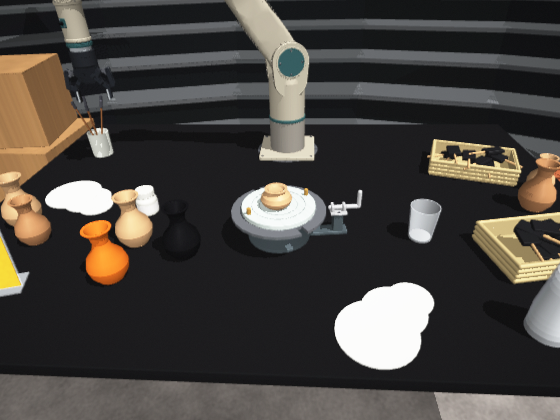

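View pics/top0.png

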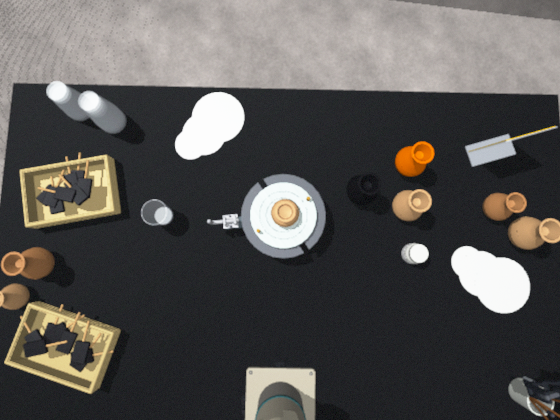

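The top view shows the wheel at about (284,215). The bolt runs left to its handle at about (210,222), and the brass pins are at about (309,199) and (259,232). The slots look to be near (263,185) and (307,248). Pin look-alikes are the pot (285,212), which is clay and larger, and the sticks in the baskets, which are far off. The cup is at (157,213) and the black vase at (365,189). I'll check all this in a close crop.

```bash
cat > h.py <<'E'
import numpy as np,cv2
def ray(d,u,v):
    c=np.array([(u-d["cx"])/d["fx"],-(v-d["cy"])/d["fy"],-1]);P=d["pose"]
    return P[:3,3],P[:3,:3]@c
def onz(d,u,v,z):
    o,r=ray(d,u,v);return o+r*(z-o[2])/r[2]
def px(d,p):
    P=d["pose"];c=P[:3,:3].T@(np.array(p)-P[:3,3]);return d["cx"]-d["fx"]*c[0]/c[2],d["cy"]+d["fy"]*c[1]/c[2]
E
python3 - <<'E'
from h import *
d=dict(np.load("top0.npz"));im=d["pixels"]
hsv=cv2.cvtColor(im,cv2.COLOR_RGB2HSV)
roi=np.zeros(im.shape[:2],np.uint8);cv2.circle(roi,(284,215),45,1,-1)
m=((hsv[...,1]>90)&(hsv[...,2]>80)&(roi>0)).astype(np.uint8)
n,_,st,ce=cv2.connectedComponentsWithStats(m)
for i in range(1,n):print(st[i],ce[i],onz(d,*ce[i],110)) if st[i][4]>3 else 0
w=((hsv[...,2]>170)&(hsv[...,1]<60)&(roi>0)).astype(np.uint8)
c=max(cv2.findContours(w,0,2)[0],key=cv2.contourArea);e=cv2.fitEllipse(cv2.convexHull(c));print(e,onz(d,*e[0],96))
cv2.imwrite("pics/c.png",cv2.resize(im[165:265,200:340,::-1],None,fx=5,fy=5,interpolation=2))
E
```

```text
[307 197   3   4  10] [308.  198.2] [600.8242651  -71.27646429 110.        ]
[272 200  27  26 542] [284.64575646 212.43173432] [558.03939882  -4.53547945 110.        ]
[257 229   3   3   7] [257.85714286 230.28571429] [505.11612451  71.07694515 110.        ]
((282.69598388671875, 214.84912109375), (66.6159439086914, 67.07952117919922), 94.60941314697266) [552.46148758   0.80224712  96.        ]
```

View pics/c.png

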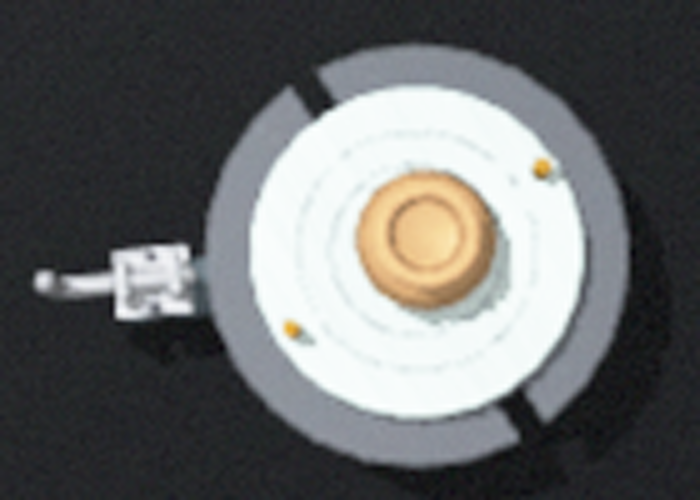

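Run:
```python
from h import *
d=dict(np.load("top0.npz"));im=d["pixels"]
C=np.array([552.8,.2])
for n,u,v,z in(("handle",209,221.2,126),("slot1",262.9,184,82),("slot2",303.5,246,82),("guide mid",230,221.6,87),("vaseblk",370,186,130),("cup",157,213,50)):
    p=onz(d,u,v,z)[:2];q=p-C;print(n,p,np.hypot(*q),np.degrees(np.arctan2(q[1],q[0])))
q=np.array([505.1-600.8,71.1+71.3]);print("pin b",np.degrees(np.arctan2(q[1],q[0])))
w=ctrl=None
from cell import ctrl
s=ctrl.read_state();w=ctrl.get_image("wrist");print({k:v for k,v in w.items() if k!="pixels"})
```

```text
handle [526.91903005 208.70524294] 210.10535676411834 97.07571798737358
slot1 [645.09656503  61.31958744] 110.69896063310195 33.51287203208018
slot2 [463.79479476 -61.78933975] 108.46476295184779 -145.14399612500614
guide mid [530.44511259 154.4294144 ] 155.84111542592362 98.24733901100063
vaseblk [ 636.59590778 -246.3197025 ] 260.37226788055676 -71.22629839818813
cup [555.35065023 380.66471415] 380.4732638819801 89.61589262251088
pin b 123.90309643907156
{'fx': 325.19226210127806, 'fy': 325.19226210127806, 'cx': 282.4647236788169, 'cy': 203.85669022451643, 'T_tool_cam': array([[ 1.54476907e-04,  9.56544125e-01,  2.91587572e-01,
         7.46398043e+01],
       [ 9.99999964e-01, -8.44488726e-05, -2.52746810e-04,
         1.30863898e+00],
       [-2.17139235e-04,  2.91587601e-01, -9.56544105e-01,
        -1.42456644e+02],
       [ 0.00000000e+00,  0.00000000e+00,  0.00000000e+00,
         1.00000000e+00]])}
```

```bash
A='[[[0,0,0],[0.0214,-0.0171,0],1],[[0,0,0],[0.0214,-0.0171,0],1],[[0,0,0],[0.0214,-0.0171,0],1],[[0,0,0],[0.0214,-0.0171,0],1],[[0,0,0],[0.0214,-0.0171,0],1]]'; : unused
python3 -m handwheel '[[[0,0,0],[0.0214,-0.0171,0],1],[[0,0,0],[0.0214,-0.0171,0],1],[[0,0,0],[0.0214,-0.0171,0],1],[[0,0,0],[0.0214,-0.0171,0],1],[[0,0,0],[0.0214,-0.0171,0],1]]'
python3 -m handwheel '[[[0,0,0],[0.0214,-0.0171,0],1],[[0,0,0],[0.0214,-0.0171,0],1],[[0,0,0],[0.0214,-0.0171,0],1],[[0,0,0],[0.0214,-0.0171,0],1],[[0,0,0],[0.0214,-0.0171,0],1]]'
```

```text
clock: 0.57
eef_pos: [243.7, -519.2, 231.0]
tool_rot: [-3.141, 0.0, 0.25]
force: [0.3, -0.2, -0.4]
width: 25.7
gripper_force: 0.0
clock: 0.98
eef_pos: [326.3, -410.0, 231.2]
tool_rot: [-3.141, 0.0, 0.25]
force: [0.0, -0.2, -0.5]
width: 0.3
gripper_force: 0.0
```

```bash
python3 -m handwheel '[[[0,0,0],[0.0214,-0.0171,0],1],[[0,0,0],[0.0214,-0.0171,0],1],[[0,0,0],[0.0214,-0.0171,0],1],[[0,0,0],[0.0214,-0.0171,0],1],[[0,0,0],[0.0214,-0.0171,0],1]]'
python3 -m handwheel '[[[0,0,0],[0.0214,-0.0171,0],1],[[0,0,0],[0.0214,-0.0171,0],1],[[0,0,0],[0.0214,-0.0171,0],1],[[0,0,0],[0.0214,-0.0171,0],1],[[0,0,0],[0.0214,-0.0171,0],1]]'
python3 -m handwheel '[[[0,0,0],[0.0214,-0.0171,0],1],[[0,0,0],[0.0214,-0.0171,0],1],[[0,0,0],[0.0214,-0.0171,0],1],[[0,0,0],[0.0214,-0.0171,0],1],[[0,0,0],[0.0214,-0.0171,0],1]]'
python3 -m handwheel '[[[0,0,6.9],[0,0,0],1],[[0,0,6.9],[0,0,0],1],[[0,0,6.9],[0,0,0],1],[[0,0,6.9],[0,0,0],1],[[0,0,6.9],[0,0,0],1]]'
python3 -m handwheel '[[[0,0,6.9],[0,0,0],1],[[0,0,6.9],[0,0,0],1],[[0,0,6.9],[0,0,0],1],[[0,0,6.9],[0,0,0],1],[[0,0,6.9],[0,0,0],1]]'
python3 -m handwheel '[[[0,0,6.9],[0,0,0],1],[[0,0,6.9],[0,0,0],1],[[0,0,6.9],[0,0,0],1],[[0,0,0],[0,0,0],1]]'
python3 - <<'E'
from h import *
from cell import ctrl
from scipy.spatial.transform import Rotation as R
s=ctrl.read_state();w=ctrl.get_image("wrist");im=w["pixels"]
print(s["eef_pos"],s["tool_rot"])
np.savez("w1.npz",pos=s["eef_pos"],rot=s["tool_rot"],**w)
cv2.imwrite("pics/w1.png",im[:,:,::-1])
T=np.eye(4);T[:3,:3]=R.from_euler("xyz",s["tool_rot"]).as_matrix();T[:3,3]=s["eef_pos"];P=T@w["T_tool_cam"]
def wz(u,v,z):
    a,b=u-w["cx"],v-w["cy"];r=np.hypot(a,b);t=r/w["fx"];c=np.array([a/r*np.sin(t),-b/r*np.sin(t),-np.cos(t)])
    k=P[:3,:3]@c;return P[:3,3]+k*(z-P[2,3])/k[2]
hsv=cv2.cvtColor(im,cv2.COLOR_RGB2HSV)
m=((hsv[...,1]>110)&(hsv[...,2]>80)).astype(np.uint8)
n,_,st,ce=cv2.connectedComponentsWithStats(m)
for i in range(1,n):
    if 15<st[i][4]<2500:print(st[i],ce[i],wz(*ce[i],108))
E
```

```text
clock: 1.4
eef_pos: [408.9, -300.7, 231.2]
tool_rot: [-3.141, 0.0, 0.25]
force: [-0.2, -0.9, 1.1]
width: 0.4
gripper_force: 0.0
clock: 1.82
eef_pos: [491.4, -191.4, 231.2]
tool_rot: [-3.141, 0.0, 0.25]
force: [0.8, -0.9, -0.6]
width: 0.2
gripper_force: 0.0
clock: 2.23
eef_pos: [573.9, -82.1, 231.1]
tool_rot: [-3.141, 0.0, 0.25]
force: [1.3, -0.8, 0.3]
width: 0.0
gripper_force: 0.0
clock: 2.65
eef_pos: [573.2, -83.2, 231.0]
tool_rot: [3.141, 0.001, -0.358]
force: [-0.5, 0.4, -0.5]
width: -0.1
gripper_force: 0.0
clock: 3.07
eef_pos: [573.2, -83.2, 231.1]
tool_rot: [3.141, 0.0, -0.96]
force: [0.2, 0.1, -0.6]
width: -0.0
gripper_force: 0.0
clock: 3.4
eef_pos: [573.2, -83.1, 231.0]
tool_rot: [3.141, -0.0, -1.318]
force: [-0.8, 0.1, 0.4]
width: 0.1
gripper_force: 0.0
[573.23793079 -83.12861103 230.97576017] [ 3.14073840e+00 -1.77589556e-04 -1.31849268e+00]
[240 200  11  11  95] [245.02105263 205.13684211] [602.93644074 -68.94630023 108.        ]
```

View pics/w1.png

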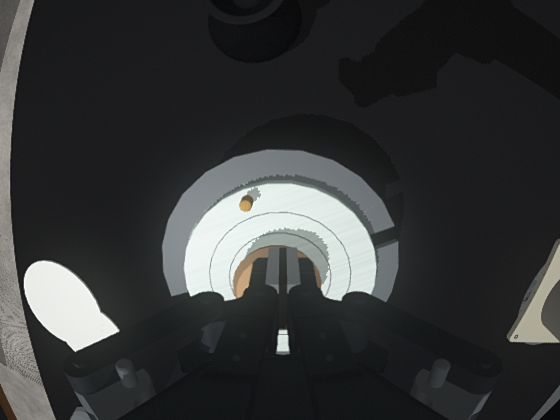

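The wrist view shows the brass pin at (246,204), with clear space beside it for the fingertip. I'll go down and push round the arc.

```bash
python3 -m handwheel '[[[0,0,0],[0,0,0.032],1],[[0,0,0],[0,0,0.032],1],[[0,0,0],[0,0,0.032],1],[[0,0,0],[0,0,0.032],1],[[0,0,0],[0,0,0],1]]'
python3 -m handwheel '[[[0,0,-4],[0,-0.006,0],1],[[0,0,-4],[0,-0.006,0],1],[[0,0,-4],[0,-0.006,0],1],[[0,0,-4],[0,-0.006,0],1],[[0,0,-4],[0,-0.006,0],1]]'
python3 -m handwheel '[[[0,0,-4],[0,-0.006,0],1],[[0,0,-4],[0,-0.006,0],1],[[0,0,-4],[0,-0.006,0],1],[[0,0,0],[0,0,0],1]]'
cat > meas.py <<'E'
from h import *
from cell import ctrl
import sys
s=ctrl.read_state();p=s["eef_pos"][:2]-[552.8,.2];print("tool rad/ang/yaw",np.hypot(*p),np.degrees(np.arctan2(p[1],p[0])),np.degrees(s["tool_rot"][2]),s["eef_pos"][2])
d=ctrl.get_image("top");im=d["pixels"];np.savez("top_last.npz",**d)
hsv=cv2.cvtColor(im,cv2.COLOR_RGB2HSV)
roi=np.zeros(im.shape[:2],np.uint8);cv2.circle(roi,(284,215),45,1,-1)
m=((hsv[...,1]>90)&(hsv[...,2]>80)&(roi>0)).astype(np.uint8)
n,_,st,ce=cv2.connectedComponentsWithStats(m)
for i in range(1,n):
    if st[i][4]>3:
        q=onz(d,*ce[i],110)[:2]-[552.9,0];print("blob",st[i][4],ce[i],np.hypot(*q),np.degrees(np.arctan2(q[1],q[0])))
cv2.imwrite(f"pics/{sys.argv[1]}.png",cv2.resize(im[165:265,200:340,::-1],None,fx=5,fy=5,interpolation=2))
E
python3 meas.py t1
```

```text
clock: 3.87
eef_pos: [569.7, -82.4, 98.1]
tool_rot: [3.133, 0.004, -1.312]
force: [0.2, 0.0, 0.1]
width: -0.3
gripper_force: 0.0
clock: 4.28
eef_pos: [600.9, -72.9, 104.8]
tool_rot: [3.141, -0.0, -0.962]
force: [-2.0, -0.9, 0.1]
width: 0.0
gripper_force: 0.8
clock: 4.62
eef_pos: [616.4, -60.3, 105.0]
tool_rot: [-3.14, -0.002, -0.753]
force: [0.0, 0.0, 0.6]
width: -0.1
gripper_force: 0.0
tool rad/ang/yaw 87.76872949399312 -43.54427521177088 -43.13078024139325 105.04253142085824
blob 64 [274.640625 210.21875 ] 26.72175328774572 65.78620308029687
blob 50 [278.8  208.94] 19.445483502911028 39.92370233713245
blob 216 [305.9537037  212.77314815] 66.07147453799581 -85.30814777124081
```

View pics/t1.png

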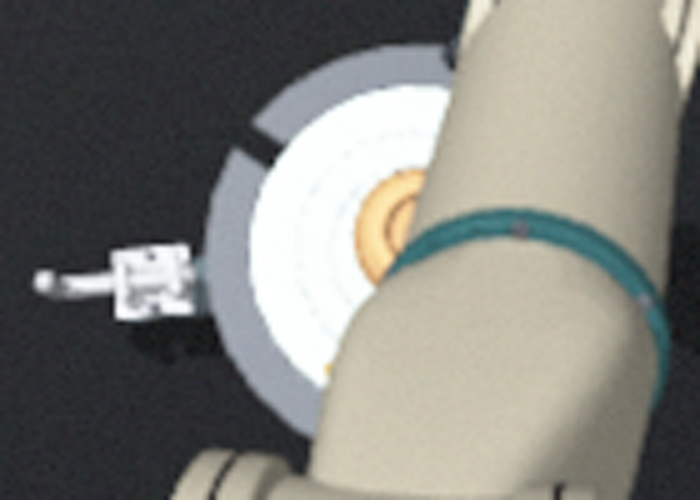

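The crop shows the slot moved to (252,142), about 56° against the bolt's roughly 97.5°. Another 41° or so is needed, so I'll do most of it and then measure.

```bash
python3 -m handwheel '[[[0,0,-4],[-0.0004,-0.006,0],1],[[0,0,-4],[-0.0004,-0.006,0],1],[[0,0,-4],[-0.0004,-0.006,0],1],[[0,0,-4],[-0.0004,-0.006,0],1],[[0,0,-4],[-0.0004,-0.006,0],1]]'
python3 -m handwheel '[[[0,0,-4],[-0.0004,-0.006,0],1],[[0,0,-4],[-0.0004,-0.006,0],1],[[0,0,-4],[-0.0004,-0.006,0],1],[[0,0,0],[0,0,0],1]]'
python3 meas.py t2
```

```text
clock: 5.08
eef_pos: [631.6, -37.0, 104.7]
tool_rot: [3.14, -0.003, -0.407]
force: [0.7, -3.0, 0.4]
width: -0.3
gripper_force: 1.0
clock: 5.42
eef_pos: [636.4, -17.2, 104.5]
tool_rot: [-3.141, -0.002, -0.197]
force: [-0.1, 1.1, -0.3]
width: 0.1
gripper_force: 0.0
tool rad/ang/yaw 85.37491934764594 -11.77034492660468 -11.295145768525085 104.53374878643142
blob 222 [296.21171171 205.45945946] 45.66797605432353 -55.21512309330024
blob 13 [323.15384615 219.53846154] 116.22912524825692 -96.49053261555997
```

View pics/t2.png

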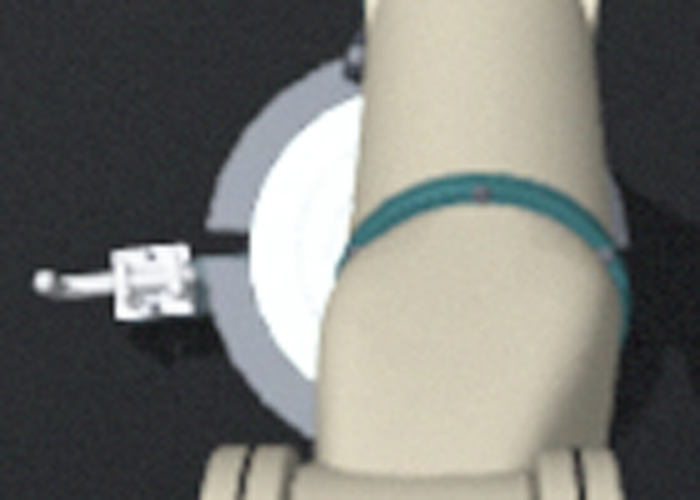

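The crop shows the slot at (227,243), a little above the bolt axis at about (205,270). I'll compare the two angles and look with the wrist camera.

Run:
```python
from h import *
from cell import ctrl
d=dict(np.load("top_last.npz"));C=np.array([552.8,.2])
for n,u,v,z in(("handle top",45,281,126),("guide mid",152,282,87),("slot",227,243,82),("slot in",246,243,82)):
    q=onz(d,200+(u+.5)/5-.5,165+(v+.5)/5-.5,z)[:2]-C;print(n,q,np.hypot(*q),np.degrees(np.arctan2(q[1],q[0])))
s=ctrl.read_state();w=ctrl.get_image("wrist");np.savez("w2.npz",pos=s["eef_pos"],rot=s["tool_rot"],**w)
cv2.imwrite("pics/w2.png",w["pixels"][:,:,::-1])
```

```text
handle top [-24.77134054 209.6808817 ] 211.13903348562064 96.73759638487768
guide mid [-20.59436336 154.29274123] 155.66109918554844 97.60266932088416
slot [  3.81017175 111.61257539] 111.67759127702998 88.0448258969579
slot in [  4.03880793 100.42492807] 100.50610999926378 87.69696614708181
```

View pics/w2.png

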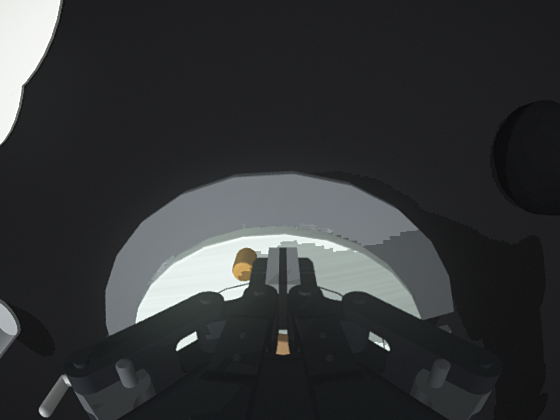

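The wrist view shows the fingertip in contact beside the pin at (244,264). The slot is at about 87.9° and the bolt at about 97.2°, so I'll push 9.3° more.

```bash
python3 -m handwheel '[[[0,0,-3],[-0.0003,-0.0046,0],1],[[0,0,-3],[-0.0003,-0.0046,0],1],[[0,0,-3],[-0.0003,-0.0046,0],1],[[0,0,0],[0,0,0],1],[[0,0,0],[0,0,0],1]]'
python3 meas.py t3
python3 - <<'E'
from h import *
d=dict(np.load("top_last.npz"));im=d["pixels"];g=cv2.cvtColor(im,cv2.COLOR_RGB2GRAY).astype(float)
# grey of plate ring sampled along angle
C=np.array([552.8,.2]);C2=C
for r in(104,112,118):
    a=np.arange(86,112,.25);P=np.array([px(d,(C[0]+r*np.cos(np.radians(t)),C[1]+r*np.sin(np.radians(t)),82)) for t in a],np.float32)
    v=cv2.remap(g.astype(np.float32),P[:,0],P[:,1],1).ravel();b=np.median(v);k=np.clip(b-v-15,0,None);print(r,b,v.min(),(k*a).sum()/k.sum(),a[k>20].min() if (k>20).any() else 0,a[k>20].max() if (k>20).any() else 0)
E
```

```text
clock: 5.93
eef_pos: [636.3, -4.2, 103.5]
tool_rot: [-3.142, 0.001, -0.044]
force: [0.7, -0.5, -0.3]
width: -0.0
gripper_force: 0.0
tool rad/ang/yaw 83.62592809615836 -3.014364610790937 -2.542140091311838 103.4651584279074
blob 220 [293.10909091 205.04545455] 39.33979565833046 -46.51250674107092
blob 10 [320.4 218.2] 107.95801572626824 -95.01503957298634
104 167.01025 131.3125 96.67865088262757 94.0 94.0
112 164.42969 114.86328 99.05441097175009 99.25 102.0
118 167.66357 100.59375 98.88734583153358 98.75 101.75
```

View pics/t3.png

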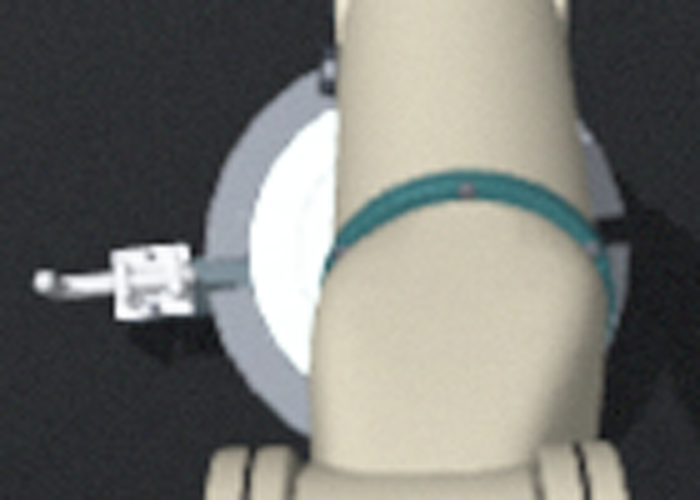

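The crop shows the slot at (228,273), about 97°, in line with the bolt and its arm. I'll back off the pin, rise and turn the tool to the bolt's direction.

```bash
python3 -m handwheel '[[[0,0,0],[0,0.008,0],1],[[0,0,0],[0,0.01,0],1],[[0,0,0],[0,0,-0.03],1],[[0,0,0],[0,0,-0.03],1],[[0,0,0],[0,0,-0.03],1]]'
python3 -m handwheel '[[[0,0,-4.9],[0,0,-0.01],1],[[0,0,-4.8],[0,0,0],1],[[0,0,0],[0,0,0],1]]'
python3 - <<'E'
from cell import ctrl
import numpy as np
s=ctrl.read_state();y=s["tool_rot"][2];d=np.array([521.7,246.2])-s["eef_pos"][:2]
print(np.degrees(y),s["eef_pos"],"tool dx,dy",d@[np.cos(y),np.sin(y)],d@[np.sin(y),-np.cos(y)])
E
```

```text
clock: 6.4
eef_pos: [635.1, -24.3, 193.8]
tool_rot: [3.141, 0.002, -0.045]
force: [0.8, -0.4, -0.1]
width: -0.4
gripper_force: 0.0
clock: 6.65
eef_pos: [636.3, -23.9, 204.6]
tool_rot: [3.141, -0.002, 0.127]
force: [-0.4, -0.5, -0.3]
width: 0.1
gripper_force: 0.0
7.290157831598999 [636.31666091 -23.915527   204.61491108] tool dx,dy -79.41402970200592 -282.47617381023286
```

```bash
python3 -m handwheel '[[[0,0,0],[-0.0066,-0.0235,0],1],[[0,0,0],[-0.0066,-0.0235,0],1],[[0,0,0],[-0.0066,-0.0235,0],1],[[0,0,0],[-0.0066,-0.0235,0],1],[[0,0,0],[-0.0066,-0.0235,0],1]]'
python3 -m handwheel '[[[0,0,0],[-0.0066,-0.0235,0],1],[[0,0,0],[-0.0066,-0.0235,0],1],[[0,0,0],[-0.0066,-0.0235,0],1],[[0,0,0],[-0.0066,-0.0235,0],1],[[0,0,0],[-0.0066,-0.0235,0],1]]'
python3 -m handwheel '[[[0,0,0],[-0.0066,-0.0235,0],1],[[0,0,0],[-0.0066,-0.0235,0],1],[[0,0,0],[0,0,0],1]]'
python3 meas.py t4
python3 - <<'E'
from h import *
from cell import ctrl
s=ctrl.read_state();print(s["eef_pos"]);w=ctrl.get_image("wrist");np.savez("w3.npz",pos=s["eef_pos"],rot=s["tool_rot"],**w)
a=cv2.resize(w["pixels"],(400,300),interpolation=3);b=cv2.resize(cv2.imread("pics/t4.png"),(400,286))
cv2.imwrite("pics/w3.png",np.vstack([a[:,:,::-1],b]))
E
```

```text
clock: 7.07
eef_pos: [587.2, 89.8, 202.5]
tool_rot: [3.141, 0.002, 0.123]
force: [0.6, 0.1, 0.4]
width: -0.3
gripper_force: 0.0
clock: 7.48
eef_pos: [539.8, 202.3, 202.6]
tool_rot: [3.141, 0.001, 0.123]
force: [0.7, 1.2, 0.6]
width: 0.2
gripper_force: 0.0
clock: 7.73
eef_pos: [518.4, 252.9, 202.6]
tool_rot: [-3.138, 0.003, 0.131]
force: [-0.5, 1.0, -0.7]
width: -0.3
gripper_force: 0.0
tool rad/ang/yaw 254.97768039461053 97.74309974469526 7.525547532069996 202.58300948250204
blob 7 [279.71428571 185.        ] 85.69529966683639 7.542114012015368
blob 523 [282.53537285 211.66156788] 7.414476390727848 12.27212635511146
blob 7 [286.71428571 244.        ] 86.05193997181902 -171.92288346344478
[519.80658348 249.83017578 202.59450581]
```

View pics/w3.png

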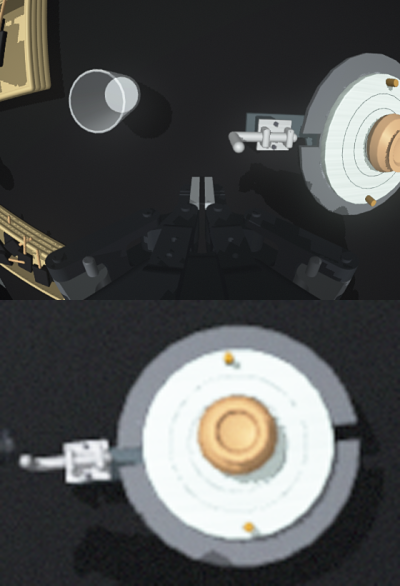

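The wrist view (top half) shows the fingertip just beyond the bolt's handle at (237,143), with the cup well clear. The top crop shows the pins at 7.5° and -172°, so the slot is at about 97.8° and in line. I'll go down and push the handle.

```bash
python3 -m handwheel '[[[0,0,0],[0.001,0,0.025],1],[[0,0,0],[0,0,0.025],1],[[0,0,0],[0,0,0.025],1],[[0,0,0],[0,0,0.023],1],[[0,0,0],[0,0,0],1]]'
python3 -m handwheel '[[[0,0,0],[0,0.005,0],1],[[0,0,0],[0,0.005,0],1],[[0,0,0],[0,0.005,0],1],[[0,0,0],[0,0.005,0],1],[[0,0,0],[0,0.005,0],1]]'
python3 -m handwheel '[[[0,0,0],[0,0.003,0],1],[[0,0,0],[0,0.003,0],1],[[0,0,0],[0,0,0],1]]'
python3 meas.py t5
```

```text
clock: 8.25
eef_pos: [520.3, 243.7, 101.0]
tool_rot: [3.137, 0.008, 0.123]
force: [-0.5, -0.7, -0.0]
width: -0.1
gripper_force: 0.0
clock: 8.67
eef_pos: [526.7, 223.3, 106.7]
tool_rot: [-3.14, -0.003, 0.127]
force: [0.1, 2.7, 1.2]
width: 0.1
gripper_force: 1.2
clock: 8.92
eef_pos: [527.0, 216.3, 105.9]
tool_rot: [3.142, -0.001, 0.127]
force: [0.2, 0.5, 0.3]
width: 0.1
gripper_force: 0.4
tool rad/ang/yaw 217.68338216980817 96.80776348762902 7.267196760302716 105.88096018033791
blob 7 [279.71428571 185.        ] 85.69529966683639 7.542114012015368
blob 524 [282.44083969 211.61450382] 7.604370633776421 14.084152941561122
blob 8 [286.5 244. ] 85.98034416917147 -172.3265318338143
```

```bash
python3 -m handwheel '[[[0,0,0],[0,0.003,0],1],[[0,0,0],[0,0.003,0],1],[[0,0,0],[0,0.003,0],1],[[0,0,0],[0,0,0],1]]'
python3 -m handwheel '[[[0,0,0],[0,0.0015,0],1],[[0,0,0],[0,0.0015,0],1],[[0,0,0],[0,0,0],1]]'
python3 meas.py t6
```

```text
clock: 9.3
eef_pos: [527.6, 207.2, 105.3]
tool_rot: [3.141, 0.0, 0.127]
force: [0.4, 0.2, 0.9]
width: 0.6
gripper_force: 0.6
clock: 9.55
eef_pos: [527.8, 205.1, 105.2]
tool_rot: [-3.141, 0.0, 0.128]
force: [-0.9, 1.8, 0.8]
width: 0.3
gripper_force: 0.9
tool rad/ang/yaw 206.38295470374595 96.9669386067385 7.306666088898794 105.24453421630756
blob 7 [279.71428571 185.        ] 85.69529966683639 7.542114012015368
blob 519 [282.55684008 211.61849711] 7.525450600434949 11.626561354201952
blob 7 [286.71428571 244.        ] 86.05193997181902 -171.92288346344478
```

Forces are still low and there's no stop yet, so I'll keep on gently.

```bash
for i in 1; do python3 -m handwheel '[[[0,0,0],[0,0.0015,0],1],[[0,0,0],[0,0.0015,0],1],[[0,0,0],[0,0,0],1]]'; done
python3 -m handwheel '[[[0,0,0],[0,0.0015,0],1],[[0,0,0],[0,0,0],1]]'
python3 -m handwheel '[[[0,0,0],[0,0.0015,0],1],[[0,0,0],[0,0,0],1]]'
python3 meas.py t7
```

```text
clock: 9.85
eef_pos: [527.9, 204.8, 105.4]
tool_rot: [-3.138, -0.0, 0.129]
force: [-0.5, 6.2, 0.6]
width: 0.1
gripper_force: 3.5
clock: 10.02
eef_pos: [527.9, 204.6, 105.4]
tool_rot: [-3.137, -0.001, 0.13]
force: [-0.7, 10.6, -0.1]
width: -0.0
gripper_force: 4.7
clock: 10.18
eef_pos: [527.9, 204.5, 105.5]
tool_rot: [-3.135, -0.001, 0.131]
force: [-2.2, 12.3, -0.1]
width: 0.2
gripper_force: 5.9
tool rad/ang/yaw 205.85260865336522 96.94331615017077 7.511782948014933 105.4986867622165
blob 7 [279.71428571 185.        ] 85.69529966683639 7.542114012015368
blob 520 [282.55769231 211.64615385] 7.446258344955222 11.720683216528
blob 8 [286.5 244. ] 85.98034416917147 -172.3265318338143
```

It met a hard stop with the TCP 205.9 mm from the axis, which fits home (185 + 6 + 14.5 = 205.5 mm). I'll retreat and check.

```bash
python3 -m handwheel '[[[0,0,0],[0,-0.01,0],1],[[0,0,0],[0,-0.015,0],1],[[0,0,0],[0,-0.01,0],1],[[0,0,0],[0,0,-0.03],1],[[0,0,0],[0,0,-0.03],1]]'
python3 -m handwheel '[[[0,0,0],[0,0,-0.03],1],[[0,0,0],[-0.02,0,0],1],[[0,0,0],[-0.02,0,0],1],[[0,0,0],[0,0,0],1],[[0,0,0],[0,0,0],1]]'
python3 meas.py t8
python3 - <<'E'
from h import *
from cell import ctrl
w=ctrl.get_image("wrist")
a=cv2.resize(w["pixels"],(400,300),interpolation=3);b=cv2.resize(cv2.imread("pics/t8.png"),(400,286))
cv2.imwrite("pics/w8.png",np.vstack([a[:,:,::-1],b]))
E
```

```text
clock: 10.65
eef_pos: [522.4, 233.4, 164.0]
tool_rot: [3.139, 0.005, 0.129]
force: [1.5, 0.8, 0.2]
width: 0.3
gripper_force: 0.0
clock: 11.07
eef_pos: [483.8, 228.1, 195.4]
tool_rot: [3.14, 0.001, 0.128]
force: [1.4, -1.6, 0.1]
width: 0.4
gripper_force: 0.0
tool rad/ang/yaw 238.11645994530994 106.84565398964706 7.333322045404665 195.43193189172004
blob 7 [279.71428571 185.        ] 85.69529966683639 7.542114012015368
blob 523 [282.56978967 211.66156788] 7.39605270539353 11.51940632988351
blob 8 [286.5 244. ] 85.98034416917147 -172.3265318338143
```

View pics/w8.png

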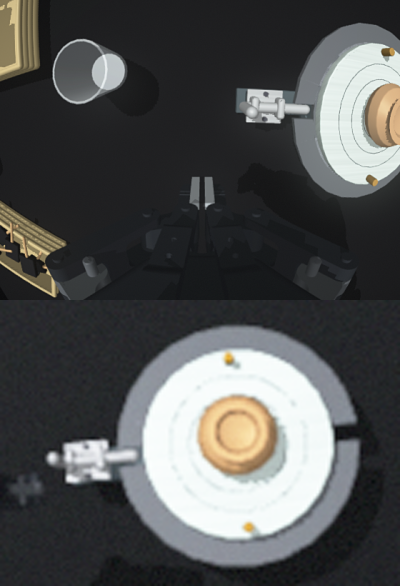

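The picture shows the rod lying in the slot at about (305,108). The handle is up against the guides, the pot is on the middle of the wheel, and nothing touches the robot.

```bash
python3 -c "
from cell import ctrl
print(ctrl.finish_job())"
```

```text
the job is handed in; nothing more can be done
None
```

The wheel is turned so a slot faces the bolt, the bolt is pushed home against its stop, the pot still stands on the middle of the wheel, and the job is handed in at about 11 s; no verdict was returned.

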